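Wipe the plaster chips off the floating stone slab with the scraper block

TASK

Take the scraper block, set it on the stone slab behind the plaster chips (at the end away from the trough) and wipe all four chips off the slab into the trough, holding the block down on the slab with a light but steady pressure, about 8 N and never as much as 20 N, because the slab sits on springs, a little out of level, so you have to feel for its surface all along the stroke. Use only the block on the chips, not the gripper, then stand the block upright on the bench beside the wooden bed and let go; leave the jar, the bowl and the steel weight where they are.

Things in the scene. Friction and masses are not known exactly. Their poses are not given: they have to be found in the camera images.
- bed: Dark wooden bed fixed to the bench, with a stone slab and, at its -y end, a catch trough. Origin: on the bench top, midway between the side walls, near the slab's centre; x runs across, y from trough to back wall, z up. Side walls' inner faces at x = -97 and +97 mm; back wall's inner face at y = +106 mm; walls 12 mm thick, tops 66 mm above the bench.
- scraper: Scraper block that stands by itself on its sole. Black rubber sole 116 (x) x 30 (y) x 14 (z) mm, on it an upright ribbed bamboo back 116 x 18 x 70 mm to grip across its 18 mm (along y); 84 mm tall in all, 0.2 kg, the two long sides alike. Origin: centre of the sole's underside, z up.
- jar: Bystander: amber glass jar with steel lid, 64 mm across, 85 mm tall. Origin: centre of its underside. Stands on one side of the bed, the scraper on the other; which is which varies.
- bowl: Bystander: blue ceramic bowl, 80 mm across, 40 mm tall. Origin: centre of its underside.
- weight: Bystander: round steel weight, 50 mm across, 40 mm tall. Origin: centre of its underside.
- slab_mark (a point): Fixed mark on the bench top at the middle of the slab's trough-side edge (bed y = -100 mm), under the grey stone slab. It spans x = -96 to 96, y = -100 to +104 mm of the bed frame, is level along x but tilts up to 0.04 rad along y either way (tilt unknown, stays put), and gives 6 N per mm on springs. The top at its middle rests 44 to 50 mm above the bench, by its unknown weight.
- trough (a point): Centre of the trough's floor, 6 mm above the bench, 145 mm from the bed's origin along -y. The trough spans y = -95 to -194 mm of the bed frame, x = -97 to +97 mm. Chips pushed over the slab's edge (y = -100 mm) drop into it.
- chip0: Loose chip of hard old plaster, an irregular flat piece about 36 x 27 x 8 mm, 12 g, lying on the slab. Origin: centre of its underside.
- chip1: Loose chip of hard old plaster, an irregular flat piece about 34 x 30 x 8 mm, 12 g, lying on the slab. Origin: centre of its underside.
- chip2: Loose chip of hard old plaster, an irregular flat piece about 40 x 25 x 8 mm, 12 g, lying on the slab. Origin: centre of its underside.
- chip3: Loose chip of hard old plaster, an irregular flat piece about 33 x 28 x 8 mm, 12 g, lying on the slab. Origin: centre of its underside.
Mind the look-alikes: they are no part of the job. Leave any orange or pink look-alike of the chip0 alone.

How it is judged:
By the outcome, as a careful person would: the job done as asked, in the order asked, and still so for the second after the job is handed in, with the robot touching nothing.
It also fails if it takes over 72 s, if anything falls off the work surface, if the arm or the gripper's body presses on something with over 40 N, if the wrist force passes 120 N, or if a joint passes its speed limit or range.

ROBOT

A 6-joint arm with a two-finger parallel gripper is mounted at the origin on the work surface. World frame = base frame: x ahead of the robot, y to its left, z up, the work surface at z = 0. Lengths are in m, angles in rad, forces in N, time in s.
With the tool pointing down it reaches from about 0.3 to 0.775 m from the base axis. Payload 14.6 kg.
Tool frame: the origin (TCP) lies midway between the tips of the shut fingers; the grasp point (between the pads) lies 19 mm behind it (ctrl.grip_depth is the distance from the TCP to the grasp point, in m); z points along the fingers, x is the direction in which the jaws open and shut, and the axes are right-handed (so a half turn about z gives the same grasp; the last joint's range is limited). The gripper opens to 94 mm and grips with 3 to 60 N. Pads are 16 mm wide; open, the fingers measure 119 mm over their backs; the gripper's body (75 mm by 177 mm) begins 78 mm behind the grasp point.
Start: joints at [1.248, 0.3, 1.521, -0, 1.321, -0.067], TCP at [0.139, 0.532, 0.205] pointing down, gripper open.
Joint ranges: [-3.03, 3.03], [-0.79, 2.21], [0.23, 2.52], [-1.04, 4.18], [0, 3.07], [-2.55, 2.55]. Speed limits (rad/s): [2.22, 2.22, 2.57, 3.14, 3.14, 3.14].

INTERFACE

Orientations are given as [roll, pitch, yaw] about the fixed x, y, z axes, in that order (R = Rz(yaw) Ry(pitch) Rx(roll)).
In Python, from station import ctrl gives the robot as it stands.
- The arm moves only by the tool play_rows, never from a script. Its argument "steps" is a list that holds one entry, the list of rows, each a list of 7 numbers: the shift along the tool's x, y, z in cm, then the turn, a rotation vector about the tool's x, y, z in rad, then the opening, from 0 (shut) to 1 (fully open). In form: [[[x, y, z, ax, ay, az, hand], ...]]. A call has 1 to 20 rows; each row is the pose to reach, as a shift and turn from the pose measured when the call began, along the tool's axes at that moment; what a row does not reach only later rows make up. A row lasts 1/12 s, in which the tool goes at most 41.7 mm and 7.16 degrees, less where a joint would pass 70% of its speed; a pose out of reach is approached as far as the arm can. A call with a gripper value outside its range is refused whole. The fingers move at their own pace and stop on an object; "force" is the grip in N (left out, the last holds). Time passes only in rows, so rows that repeat a pose let the fingers close. It gives the time, the measured TCP pose, the force and the opening at its end, in the units of the state.
- ctrl.get_obs(): the state, without advancing time (a new reading comes with each control period).
- ctrl.camera(name): name is "scene" or "top" or "wrist"; returns a dict with "frame" (420x560x3 uint8, blue, green, red), "fovy" (degrees; the focal length in pixels is half the picture's height over the tangent of half this angle, whatever the lens; pixels are square), "cx", "cy" (the principal point, pixels), "world_to_cam" (4x4, takes a point from world to camera coordinates). Camera axes: x right, y up, looking along -z (the intrinsics and any distortion apply to the point x, -y, -z); pixel columns grow to the right and rows downward; lengths in m; the calibration is good to about 2 mm. A picture is of the moment at which its call begins. There is no depth.
- ctrl.hand_in(): hands the job in, once; it reports no verdict.
The state is a dict: "time_s": time; "qpos": joint angles; "joint_vel": joint speeds; "tau": joint torques, N m; "ee_pos": TCP position; "eef_rot": TCP orientation; "force": force on the tool from outside, world axes, zero at the start; "moment": the same for the moment, N m; "grip_width": finger opening in m.
Only numpy, scipy, OpenCV 4.12 (cv2) and the standard library are available. Lean on these libraries where they do the work, as an engineer would, in place of code of your own. Each camera call takes 0.05 s, during which the arm holds its last target. There are 200 camera calls.

## Working session

There is one attempt and no reset: what is moved stays moved. The work goes in short steps, Python scripts to look and compute and a tool call to move; the robot and the scene stay as the last step left them, time stands still between calls to the robot, and variables do not carry over. Pictures are saved under pics/ and viewed, about 8 in all and at most 12, crops included, and the job is handed in when it is done.

Besides the shell and the picture viewer there is one more tool, called after ">>>" in YAML: its name, and indented under it one key for each argument. play_rows: Moves the arm, as the interface text tells. Its arguments: {"type":"object","properties":{"steps":{"type":"array"},"force":{"type":"number"}},"required":["steps"]}

```bash
mkdir -p pics; ls; python3 - <<'E'
from station import ctrl
import cv2,numpy as np,pickle
o=ctrl.get_obs();print({k:np.round(v,3) for k,v in o.items()},ctrl.grip_depth)
d={n:ctrl.camera(n) for n in("scene","top")}
pickle.dump(d,open("c0.pkl","wb"))
for n in d:
  cv2.imwrite(f"pics/{n}0.png",d[n]["frame"]);print(n,{k:v for k,v in d[n].items() if k!="frame"})
E
```

```text
pics
{'time_s': np.float64(0.0), 'qpos': array([ 1.248,  0.3  ,  1.522,  0.   ,  1.321, -0.067]), 'joint_vel': array([ 0.001,  0.   , -0.   ,  0.   ,  0.001, -0.001]), 'tau': array([-1.0000e-03, -5.3181e+01, -3.5274e+01,  7.1000e-02,  2.4000e-02,
       -0.0000e+00]), 'ee_pos': array([0.139, 0.532, 0.205]), 'eef_rot': array([-3.141e+00,  1.000e-03,  1.315e+00]), 'force': array([ 0.071, -0.349, -0.074]), 'moment': array([-0.045, -0.015, -0.006]), 'grip_width': np.float64(0.094)} 0.0188
scene {'fovy': 50.37049975664452, 'cx': 284.4189473156815, 'cy': 215.2056860462241, 'world_to_cam': array([[-0.88498668,  0.46545627,  0.01220778,  0.46167692],
       [-0.25791307, -0.51186996,  0.81943273,  0.06871121],
       [ 0.3876589 ,  0.72203851,  0.57304535, -1.16477258],
       [ 0.        ,  0.        ,  0.        ,  1.        ]])}
top {'fovy': 51.41737087204012, 'cx': 290.78771535149093, 'cy': 216.4116397917664, 'world_to_cam': array([[-0.01829775, -0.99983086,  0.00185489,  0.01768368],
       [ 0.99399836, -0.01799082,  0.10790545, -0.53700129],
       [-0.10785383,  0.00381818,  0.99415943, -1.03045561],
       [ 0.        ,  0.        ,  0.        ,  1.        ]])}
```

View pics/top0.png

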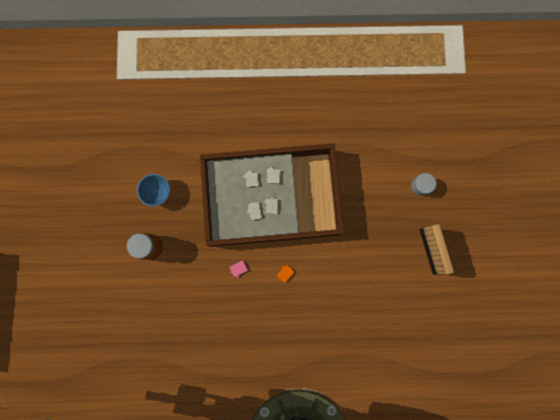

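View pics/scene0.png

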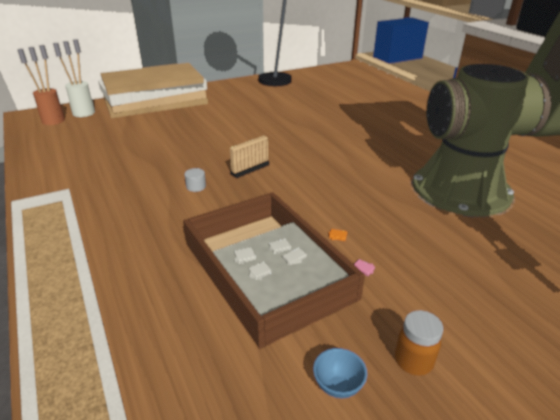

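The top view shows the bed at (270,195), trough to the right (-y). The four whitish chips are at (252,179), (274,176), (255,211) and (272,206). The scraper is at (437,250), the weight at (424,184), the bowl at (153,190) and the jar at (140,246). The pink (239,269) and orange (286,274) look-alikes lie outside the bed, so the chips I want are the four on the slab. I'll confirm them in one enlarged crop with detected outlines.

```bash
cat > h.py <<'E'
import numpy as np,cv2,pickle
def ray(c,uv):
    f=c["frame"].shape[0]/2/np.tan(np.radians(c["fovy"]/2)); W=c["world_to_cam"]
    uv=np.atleast_2d(np.asarray(uv,float))
    d=np.c_[(uv[:,0]-c["cx"])/f,-(uv[:,1]-c["cy"])/f,-np.ones(len(uv))]@W[:3,:3]
    return -W[:3,:3].T@W[:3,3],d
def onz(c,uv,z):
    o,d=ray(c,uv); return (o+d*((z-o[2])/d[:,2])[:,None])[:,:2]
def proj(c,p):
    f=c["frame"].shape[0]/2/np.tan(np.radians(c["fovy"]/2)); W=c["world_to_cam"]
    q=np.atleast_2d(p)@W[:3,:3].T+W[:3,3]
    return np.c_[c["cx"]-f*q[:,0]/q[:,2],c["cy"]+f*q[:,1]/q[:,2]]
E
python3 - <<'E'
from h import *
c=pickle.load(open("c0.pkl","rb"))["top"];im=c["frame"]
hsv=cv2.cvtColor(im,cv2.COLOR_BGR2HSV)
for p in [(208,200),(270,152),(230,185),(252,179),(430,250),(440,250),(426,250),(320,195),(336,190),(305,195),(360,250)]: print(p,hsv[p[1],p[0]],im[p[1],p[0]])
vis=im.copy()
# slab + chips : low saturation inside bed
roi=np.zeros(im.shape[:2],np.uint8);roi[145:248,198:345]=255
g=((hsv[...,1]<70)&(roi>0)).astype(np.uint8)*255
chip=((hsv[...,1]<70)&(hsv[...,2]>150)&(roi>0)).astype(np.uint8)*255
for k,(m,z) in {"slab":(g,.047),"chip":(chip,.055)}.items():
    for q in cv2.findContours(m,cv2.RETR_EXTERNAL,cv2.CHAIN_APPROX_NONE)[0]:
        if cv2.contourArea(q)<40: continue
        w=onz(c,q[:,0],z); r=cv2.minAreaRect((w*1000).astype(np.float32))
        print(k,cv2.contourArea(q),np.round(r[0]),np.round(r[1]),round(r[2],1),"x",w[:,0].min().round(3),w[:,0].max().round(3),"y",w[:,1].min().round(3),w[:,1].max().round(3))
        cv2.drawContours(vis,[q],-1,(0,0,255) if k=="slab" else (255,0,0),1)
a=cv2.resize(vis[140:290,190:350],None,fx=3.4,fy=3.4,interpolation=cv2.INTER_CUBIC)
b=cv2.resize(im[215:285,410:465],None,fx=4.6,fy=4.6,interpolation=cv2.INTER_CUBIC)
H=max(a.shape[0],b.shape[0]);pad=lambda x:cv2.copyMakeBorder(x,0,H-x.shape[0],0,0,cv2.BORDER_CONSTANT)
cv2.imwrite("pics/crop1.png",np.hstack([pad(a),pad(b)]))
E
```

```text
(208, 200) [  6 128  32] [16 19 32]
(270, 152) [ 12 175  80] [25 47 80]
(230, 185) [ 28  37 131] [112 130 131]
(252, 179) [ 27  31 173] [152 171 173]
(430, 250) [ 13 137 112] [ 52  78 112]
(440, 250) [ 17 140 188] [ 85 143 188]
(426, 250) [ 16 157  39] [15 28 39]
(320, 195) [ 16 140 182] [ 82 136 182]
(336, 190) [ 13 191  80] [20 46 80]
(305, 195) [ 17 133 100] [ 48  77 100]
(360, 250) [ 15 190 118] [ 30  74 118]
slab 6619.0 [587. 100.] [194. 208.] 3.9 x 0.484 0.688 y -0.007 0.208
chip 152.0 [550.  97.] [39. 29.] 8.8 x 0.53 0.57 y 0.081 0.112
chip 139.5 [561.  57.] [29. 36.] 89.2 x 0.543 0.579 y 0.042 0.071
chip 144.5 [629. 104.] [38. 32.] 5.7 x 0.609 0.648 y 0.087 0.121
chip 145.5 [636.  50.] [31. 37.] 89.0 x 0.618 0.655 y 0.034 0.065
```

View pics/crop1.png

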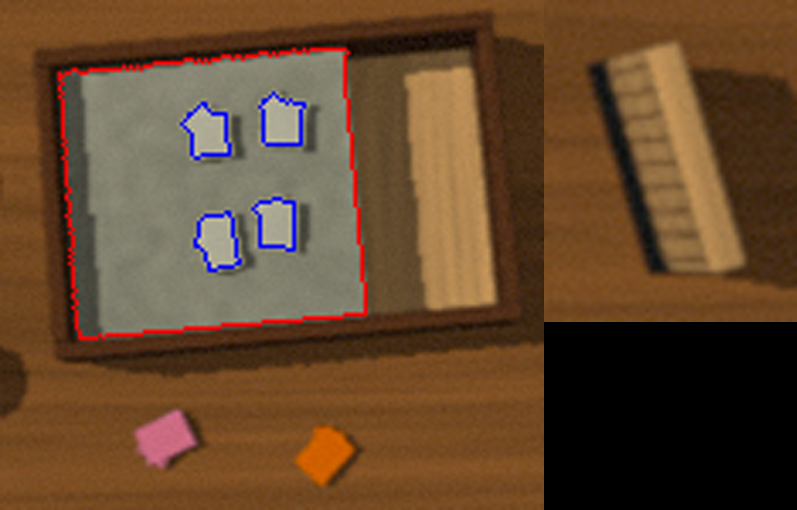

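The crop confirms four whitish chips on the slab, outlined in blue. The pink and orange pieces lie outside on the bench. On the scraper, the bamboo top face is the bright strip on the right and the sole is at its left. Next I'll measure the scraper and the bystanders.

```bash
python3 - <<'E'
from h import *
d=pickle.load(open("c0.pkl","rb"));c=d["top"];im=c["frame"]
hsv=cv2.cvtColor(im,cv2.COLOR_BGR2HSV)
roi=np.zeros(im.shape[:2],bool);roi[215:285,412:462]=1
big=cv2.resize(im,None,fx=4,fy=4,interpolation=cv2.INTER_CUBIC);R=cv2.resize(roi.astype(np.uint8),None,fx=4,fy=4)>0
for t in (150,160,165):
    m=((big[...,2]>t)&R).astype(np.uint8)*255
    m=cv2.morphologyEx(m,cv2.MORPH_OPEN,np.ones((9,9)))
    q=max(cv2.findContours(m,0,1)[0],key=cv2.contourArea)[:,0]
    r=cv2.minAreaRect((onz(c,(q+.5)/4-.5,.084)*1000).astype(np.float32));print(t,r)
sc=np.array([r[0][0],r[0][1]])/1000
m=((hsv[...,1]<80)&(hsv[...,2]>80)).astype(np.uint8)
for n,(x0,x1,y0,y1),z in(("weight",(405,445,165,205),.04),("jarlid",(120,160,225,265),.085)):
    mm=np.zeros_like(m);mm[y0:y1,x0:x1]=m[y0:y1,x0:x1]
    q=max(cv2.findContours(mm,0,1)[0],key=cv2.contourArea);print(n,onz(c,[cv2.minEnclosingCircle(q)[0]],z),cv2.minEnclosingCircle(q))
# bed rim outer: dark wood mask, cross-check corners in both views
org=np.array([.587,.098]);a=np.radians(3.9);Rm=np.array([[np.cos(a),-np.sin(a)],[np.sin(a),np.cos(a)]])
P=np.array([[-109,118],[109,118],[109,-206],[-109,-206]])/1000@Rm.T+org
I=np.array([[-97,106],[97,106],[97,-194],[-97,-194]])/1000@Rm.T+org
a2=np.radians(15.8);
S=np.array([[-58,15],[58,15],[58,-15],[-58,-15]])/1000@np.array([[np.cos(a2),-np.sin(a2)],[np.sin(a2),np.cos(a2)]]).T+sc
out=[]
for n in d:
    v=cv2.resize(d[n]["frame"],None,fx=3,fy=3,interpolation=cv2.INTER_CUBIC)
    for p,z in((P,.066),(I,.066),(S,0),(S,.014)):
        uv=(proj(d[n],np.c_[p,np.full(4,z)])+.5)*3-.5
        cv2.polylines(v,[np.round(uv).astype(int)],True,(0,255,255),1)
    out.append(v[420:1020,540:1140] if n=="scene" else v[420:870,580:1380])
cv2.imwrite("pics/ov_scene.png",out[0]);cv2.imwrite("pics/ov_top.png",out[1])
E
```

```text
150 ((451.170654296875, -335.05645751953125), (113.51595306396484, 18.225248336791992), 13.659491539001465)
160 ((451.1588134765625, -335.55517578125), (112.67106628417969, 16.35439682006836), 13.759824752807617)
165 ((451.3221740722656, -335.6055908203125), (111.8710708618164, 15.605830192565918), 13.919685363769531)
weight [[ 0.60957423 -0.31542745]] ((423.5740661621094, 183.87037658691406), 12.753252983093262)
jarlid [[0.47146207 0.35617361]] ((138.78497314453125, 245.1580352783203), 12.772269248962402)
```

View pics/ov_top.png

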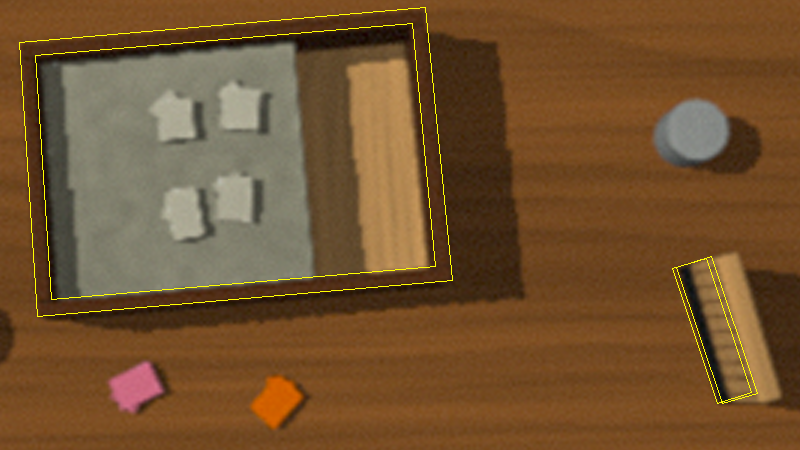

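The bed overlay (yellow) sits on the rim, so bed origin ≈ (0.587, 0.098), yaw 3.9°. The scraper is at about (0.451, -0.335), yaw about 14°. Moving over it now.

>>> play_rows:
  steps:
    - [[-10,12,-4.5,0,0,0.4,1],[-20,24,-4.5,0,0,0.8,1],[-29.9,36.9,-4.5,0,0,1.2,1],[-29.9,36.9,-4.5,0,0,1.2,1],[-29.9,36.9,-4.5,0,0,1.2,1],[-29.9,36.9,-4.5,0,0,1.3,1],[-29.9,36.9,-4.5,0,0,1.3,1],[-29.9,36.9,-4.5,0,0,1.3,1],[-29.9,36.9,-4.5,0,0,1.3,1],[-29.9,36.9,-4.5,0,0,1.3,1],[-29.9,36.9,-4.5,0,0,1.3,1],[-76,52.1,1.5,0,0,2.64,1],[-76,52.1,1.5,0,0,2.64,1],[-76,52.1,1.5,0,0,2.64,1],[-76,52.1,1.5,0,0,2.64,1],[-76,52.1,1.5,0,0,2.64,1],[-76,52.1,1.5,0,0,2.64,1],[-76,52.1,1.5,0,0,2.64,1],[-76,52.1,1.5,0,0,2.64,1],[-76,52.1,1.5,0,0,2.64,1]]

```text
time_s: 1.77
ee_pos: [0.4395, -0.2083, 0.2053]
eef_rot: [3.141, -0.001, -1.116]
force: [1.5, 1.0, 0.3]
grip_width: 0.0941
```

>>> play_rows:
  steps:
    - [[11.9,4.5,1.5,0,0,0.21,1],[11.9,4.5,1.5,0,0,0.21,1],[11.9,4.5,1.5,0,0,0.21,1],[11.9,4.5,1.5,0,0,0.21,1],[11.9,4.5,1.5,0,0,0.21,1],[11.9,4.5,1.5,0,0,0.21,1]]

```text
time_s: 2.27
ee_pos: [0.4511, -0.3344, 0.19]
eef_rot: [3.14, 0.0, -1.327]
force: [0.4, -0.3, 0.7]
grip_width: 0.094
```

```bash
python3 - <<'E'
from h import *
from station import ctrl
o=ctrl.get_obs();print({k:np.round(v,4) for k,v in o.items()})
c=ctrl.camera("wrist");pickle.dump(c,open("w1.pkl","wb"))
im=cv2.resize(c["frame"],None,fx=1.0,fy=1.0)
for z,col in((.084,(0,255,255)),):
    a=.245;S=np.array([[-58,9],[58,9],[58,-9],[-58,-9]])/1000@np.array([[np.cos(a),-np.sin(a)],[np.sin(a),np.cos(a)]]).T+[.451,-.335]
    cv2.polylines(im,[np.round(proj(c,np.c_[S,np.full(4,z)])).astype(int)],True,col,1)
cv2.imwrite("pics/w1.png",im)
E
```

```text
{'time_s': np.float64(2.2667), 'qpos': array([-7.0280e-01,  3.3860e-01,  1.5066e+00, -8.0000e-04,  1.2972e+00,
        6.2400e-01]), 'joint_vel': array([ 0.0267, -0.0278,  0.0124, -0.0013,  0.0001,  0.0017]), 'tau': array([-2.00340e+00, -5.32994e+01, -3.56288e+01, -6.10000e-03,
       -7.00000e-02, -9.05000e-02]), 'ee_pos': array([ 0.4511, -0.3344,  0.19  ]), 'eef_rot': array([ 3.1405e+00,  2.0000e-04, -1.3266e+00]), 'force': array([ 0.3693, -0.3224,  0.6566]), 'moment': array([0.0068, 0.0757, 0.0123]), 'grip_width': np.float64(0.094)}
```

View pics/w1.png

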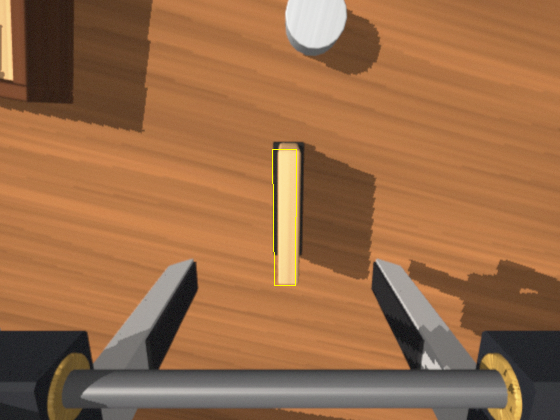

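The wrist view shows the scraper's bamboo top between the open fingers, cols 275-299. It lines up with the overlay to about 1 px across, so I'll descend and grip.

>>> play_rows:
  steps:
    - [[0,0,4,0,0,0,1],[0,0,8,0,0,0,1],[0,0,11,0,0,0,1],[0,0,13.5,0,0,0,1],[0,0,14.9,0,0,0,1],[0,0,14.9,0,0,0,1],[0,0,14.9,0,0,0,0.1],[0,0,14.9,0,0,0,0.1],[0,0,14.9,0,0,0,0.1],[0,0,14.9,0,0,0,0.1],[0,0,14.9,0,0,0,0.1],[0,0,14.9,0,0,0,0.1],[0,0,14.9,0,0,0,0.1],[0,0,14.9,0,0,0,0.1],[0,0,14.9,0,0,0,0.1],[0,0,14.9,0,0,0,0.1]]
  force: 40

```text
time_s: 3.65
ee_pos: [0.4512, -0.334, 0.0415]
eef_rot: [3.141, -0.0, -1.326]
force: [0.1, 0.0, 0.8]
grip_width: 0.0307
```

>>> play_rows:
  steps:
    - [[0,0,0,0,0,0,0.0],[0,0,0,0,0,0,0.0],[0,0,0,0,0,0,0.0],[0,0,0,0,0,0,0.0],[0,0,0,0,0,0,0.0],[0,0,0,0,0,0,0.0]]

```text
time_s: 4.15
ee_pos: [0.4513, -0.334, 0.0415]
eef_rot: [3.141, -0.0, -1.326]
force: [-0.5, -1.9, -0.9]
grip_width: 0.0176
```

>>> play_rows:
  steps:
    - [[0,0,-3,0,0,0,0],[0,0,-7,0,0,0,0],[0,0,-11,0,0,0,0],[-3,-1.5,-13,0,0,0.02,0],[-6,-3,-13,0,0,0.04,0],[-9.5,-5.5,-13,0,0,0.06,0],[-13,-7.5,-13,0,0,0.08,0],[-16.5,-9.5,-13,0,0,0.1,0],[-20,-11.5,-13,0,0,0.12,0],[-23.5,-13.5,-13,0,0,0.14,0],[-27,-15.5,-13,0,0,0.16,0],[-30.5,-17.5,-13,0,0,0.177,0],[-34,-19.5,-13,0,0,0.177,0],[-37.5,-21.5,-13,0,0,0.177,0],[-41,-23.5,-13,0,0,0.177,0],[-43.5,-24.5,-13,0,0,0.177,0],[-45.1,-25.1,-13,0,0,0.177,0],[-45.1,-25.1,-13,0,0,0.177,0],[-45.1,-25.1,-13,0,0,0.177,0],[-45.1,-25.1,-13,0,0,0.177,0]]

```text
time_s: 5.82
ee_pos: [0.5852, 0.1637, 0.1709]
eef_rot: [3.14, -0.001, -1.503]
force: [-0.1, -0.4, -1.7]
grip_width: 0.0179
```

```bash
python3 - <<'E'
from h import *
from station import ctrl
o=ctrl.get_obs();print({k:np.round(o[k],4) for k in("ee_pos","eef_rot","force","moment","grip_width","qpos")})
c=ctrl.camera("wrist");im=c["frame"].copy();c2=ctrl.camera("scene")
p=o["ee_pos"];a=o["eef_rot"][2]+np.pi/2;R=np.array([[np.cos(a),-np.sin(a)],[np.sin(a),np.cos(a)]])
for dz,w in((.084,9),(.014,15),(0,15)):
    S=np.array([[-58,w],[58,w],[58,-w],[-58,-w]])/1000@R.T+p[:2]
    for cc,i in((c,im),(c2,c2["frame"])):
        cv2.polylines(i,[np.round(proj(cc,np.c_[S,np.full(4,p[2]-.0415+dz)])).astype(int)],True,(0,255,255),1)
s=cv2.resize(c2["frame"][100:350,150:400],(420,420),interpolation=cv2.INTER_CUBIC)
cv2.imwrite("pics/w2.png",cv2.resize(np.hstack([im,s]),(800,343),interpolation=cv2.INTER_AREA))
E
```

```text
{'ee_pos': array([0.5852, 0.1637, 0.1709]), 'eef_rot': array([ 3.1403e+00, -8.0000e-04, -1.5030e+00]), 'force': array([-0.0766, -0.4363, -1.6708]), 'moment': array([-0.0317,  0.2231, -0.005 ]), 'grip_width': np.float64(0.0179), 'qpos': array([ 2.1270e-01,  4.5690e-01,  1.3877e+00, -6.0000e-04,  1.2983e+00,
        1.7159e+00])}
```

View pics/w2.png

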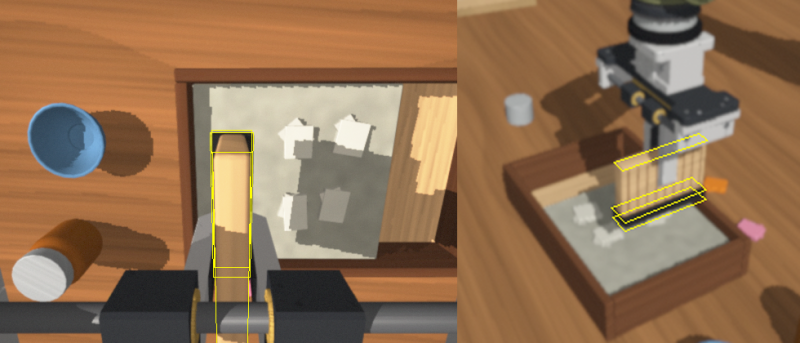

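The overlay of the held block matches in both views. The block hangs behind all four chips, with the chips right of it at (297,137), (352,133), (292,210) and (333,205). Now descending, and feeling for the slab from about TCP z 0.097.

>>> play_rows:
  steps:
    - [[0,0,2.5,0,0,0,0],[0,0,4.5,0,0,0,0],[0,0,6,0,0,0,0],[0,0,7,0,0,0,0],[0,0,7.3,0,0,0,0],[0,0,7.3,0,0,0,0],[0,0,7.3,0,0,0,0]]

```text
time_s: 6.5
ee_pos: [0.5858, 0.1631, 0.0991]
eef_rot: [-3.141, -0.0, -1.504]
force: [0.2, 0.5, -1.2]
grip_width: 0.0179
```

>>> play_rows:
  steps:
    - [[0,0,0.05,0,0,0,0],[0,0,0.1,0,0,0,0],[0,0,0.15,0,0,0,0],[0,0,0.2,0,0,0,0],[0,0,0.2,0,0,0,0],[0,0,0.2,0,0,0,0]]

```text
time_s: 7.0
ee_pos: [0.5858, 0.1631, 0.0971]
eef_rot: [-3.141, -0.0, -1.504]
force: [-0.4, -0.4, -0.6]
grip_width: 0.0177
```

>>> play_rows:
  steps:
    - [[0,0,0.05,0,0,0,0],[0,0,0.1,0,0,0,0],[0,0,0.15,0,0,0,0],[0,0,0.15,0,0,0,0],[0,0,0.15,0,0,0,0]]

```text
time_s: 7.42
ee_pos: [0.5857, 0.1631, 0.0955]
eef_rot: [-3.141, -0.001, -1.504]
force: [0.4, -0.1, -2.2]
grip_width: 0.0174
```

>>> play_rows:
  steps:
    - [[0,0,0.05,0,0,0,0],[0,0,0.1,0,0,0,0],[0,0,0.15,0,0,0,0],[0,0,0.15,0,0,0,0],[0,0,0.15,0,0,0,0]]

```text
time_s: 7.83
ee_pos: [0.5857, 0.1631, 0.094]
eef_rot: [-3.141, -0.001, -1.504]
force: [-0.4, 0.1, -1.4]
grip_width: 0.0181
```

```bash
python3 -c "
from station import ctrl;o=ctrl.get_obs();print(o['ee_pos'],o['force'],o['moment'])"
```

```text
[0.5857247  0.16308746 0.09404755] [-0.43015612  0.07537238 -1.44461574] [-0.02989695  0.12596315 -0.01362419]
```

>>> play_rows:
  steps:
    - [[0,0,0.05,0,0,0,0],[0,0,0.1,0,0,0,0],[0,0,0.15,0,0,0,0],[0,0,0.15,0,0,0,0],[0,0,0.15,0,0,0,0]]

```text
time_s: 8.25
ee_pos: [0.5857, 0.1631, 0.0925]
eef_rot: [-3.141, -0.0, -1.504]
force: [0.0, -0.6, -1.0]
grip_width: 0.0182
```

>>> play_rows:
  steps:
    - [[0,0,0.05,0,0,0,0],[0,0,0.1,0,0,0,0],[0,0,0.1,0,0,0,0],[0,0,0.1,0,0,0,0]]

```text
time_s: 8.58
ee_pos: [0.5857, 0.1631, 0.0915]
eef_rot: [-3.141, -0.001, -1.504]
force: [0.4, -0.6, -1.3]
grip_width: 0.0178
```

>>> play_rows:
  steps:
    - [[0,0,0.05,0,0,0,0],[0,0,0.1,0,0,0,0],[0,0,0.15,0,0,0,0],[0,0,0.15,0,0,0,0]]

```text
time_s: 8.92
ee_pos: [0.5856, 0.1631, 0.0898]
eef_rot: [3.142, -0.001, -1.504]
force: [0.3, -0.0, -1.1]
grip_width: 0.0177
```

>>> play_rows:
  steps:
    - [[0,0,0.05,0,0,0,0],[0,0,0.1,0,0,0,0],[0,0,0.1,0,0,0,0],[0,0,0.1,0,0,0,0]]

```text
time_s: 9.25
ee_pos: [0.5856, 0.1631, 0.0888]
eef_rot: [3.141, -0.001, -1.504]
force: [0.4, 0.2, -1.9]
grip_width: 0.0179
```

>>> play_rows:
  steps:
    - [[0,0,0.05,0,0,0,0],[0,0,0.1,0,0,0,0],[0,0,0.1,0,0,0,0],[0,0,0.1,0,0,0,0]]

```text
time_s: 9.58
ee_pos: [0.5857, 0.1631, 0.088]
eef_rot: [-3.141, -0.001, -1.504]
force: [-0.7, 0.0, 1.4]
grip_width: 0.0179
```

>>> play_rows:
  steps:
    - [[0,0,0.05,0,0,0,0],[0,0,0.1,0,0,0,0],[0,0,0.1,0,0,0,0],[0,0,0.1,0,0,0,0]]

```text
time_s: 9.92
ee_pos: [0.5858, 0.1631, 0.0873]
eef_rot: [-3.141, -0.0, -1.504]
force: [-2.6, -0.9, 4.9]
grip_width: 0.0178
```

Contact: slab surface at TCP z ≈ 0.0884 (sole height 46.9 mm), and the contact force is reading + 1.4 N. Starting the stroke in short pieces, correcting z after each.

>>> play_rows:
  steps:
    - [[0,0,0.07,0,0,0,0],[0.25,0,0.07,0,0,0,0],[0.5,0,0.07,0,0,0,0],[0.75,0,0.07,0,0,0,0],[1.0,0,0.07,0,0,0,0],[1.25,0,0.07,0,0,0,0],[1.5,0,0.07,0,0,0,0]]

```text
time_s: 10.5
ee_pos: [0.5872, 0.1488, 0.0874]
eef_rot: [-3.139, 0.001, -1.504]
force: [-0.9, 4.0, 6.2]
grip_width: 0.0177
```

```bash
python3 -c "
from station import ctrl;o=ctrl.get_obs();print(o['ee_pos'],o['eef_rot'],o['force'],o['moment'])"
```

```text
[0.58723598 0.14881739 0.08736383] [-3.13939750e+00  8.86477218e-04 -1.50435631e+00] [-0.92350215  3.97528838  6.21685377] [ 0.970128    0.43104944 -0.13668404]
```

>>> play_rows:
  steps:
    - [[0.3,0,0.035,0,0,0,0],[0.6,0,0.03,0,0,0,0],[0.9,0,0.02,0,0,0,0],[1.2,0,0.015,0,0,0,0],[1.5,0,0.005,0,0,0,0],[1.8,0,0.0,0,0,0,0]]

```text
time_s: 11.0
ee_pos: [0.5888, 0.1313, 0.0879]
eef_rot: [-3.138, 0.002, -1.504]
force: [0.6, 3.2, 5.2]
grip_width: 0.018
```

>>> play_rows:
  steps:
    - [[0.3,0,0.06,0,0,0,0],[0.6,0,0.055,0,0,0,0],[0.9,0,0.045,0,0,0,0],[1.2,0,0.04,0,0,0,0],[1.5,0,0.03,0,0,0,0],[1.8,0,0.025,0,0,0,0]]

```text
time_s: 11.5
ee_pos: [0.5903, 0.1138, 0.0881]
eef_rot: [-3.137, 0.003, -1.505]
force: [0.5, 5.0, 5.2]
grip_width: 0.0179
```

>>> play_rows:
  steps:
    - [[0.3,0,0.07,0,0,0,0],[0.6,0,0.065,0,0,0,0],[0.9,0,0.06,0,0,0,0],[1.2,0,0.055,0,0,0,0],[1.5,0,0.05,0,0,0,0],[1.8,0,0.045,0,0,0,0]]

```text
time_s: 12.0
ee_pos: [0.5919, 0.0965, 0.0882]
eef_rot: [-3.135, 0.004, -1.505]
force: [-0.6, 4.7, 7.9]
grip_width: 0.0176
```

>>> play_rows:
  steps:
    - [[0.3,0,0.045,0,0,0,0],[0.6,0,0.04,0,0,0,0],[0.9,0,0.03,0,0,0,0],[1.2,0,0.025,0,0,0,0],[1.5,0,0.015,0,0,0,0],[1.8,0,0.01,0,0,0,0]]

```text
time_s: 12.5
ee_pos: [0.5935, 0.079, 0.0886]
eef_rot: [-3.134, 0.006, -1.505]
force: [-0.0, 5.8, 6.3]
grip_width: 0.0177
```

>>> play_rows:
  steps:
    - [[0.3,0,0.045,-0.002,0.003,0,0],[0.6,0,0.04,-0.004,0.006,0,0],[0.9,0,0.035,-0.006,0.009,0,0],[1.2,0,0.03,-0.008,0.012,0,0],[1.5,0,0.025,-0.008,0.012,0,0],[1.8,0,0.02,-0.008,0.012,0,0]]

```text
time_s: 13.0
ee_pos: [0.5949, 0.0612, 0.0885]
eef_rot: [-3.142, -0.006, -1.505]
force: [-0.4, 4.2, 5.3]
grip_width: 0.0178
```

>>> play_rows:
  steps:
    - [[0.3,0,0.06,0,0,0,0],[0.6,0,0.055,0,0,0,0],[0.9,0,0.05,0,0,0,0],[1.2,0,0.045,0,0,0,0],[1.5,0,0.04,0,0,0,0],[1.8,0,0.035,0,0,0,0]]

```text
time_s: 13.5
ee_pos: [0.5963, 0.0434, 0.0886]
eef_rot: [-3.141, -0.006, -1.505]
force: [0.1, 4.9, 7.3]
grip_width: 0.0177
```

>>> play_rows:
  steps:
    - [[0.3,0,0.045,0,0,0,0],[0.6,0,0.04,0,0,0,0],[0.9,0,0.035,0,0,0,0],[1.2,0,0.03,0,0,0,0],[1.5,0,0.02,0,0,0,0],[1.8,0,0.015,0,0,0,0]]

```text
time_s: 14.0
ee_pos: [0.5977, 0.0255, 0.0889]
eef_rot: [-3.14, -0.005, -1.504]
force: [0.1, 5.3, 5.8]
grip_width: 0.0179
```

>>> play_rows:
  steps:
    - [[0.3,0,0.05,0,0,0,0],[0.6,0,0.045,0,0,0,0],[0.9,0,0.04,0,0,0,0],[1.2,0,0.035,0,0,0,0],[1.5,0,0.03,0,0,0,0],[1.8,0,0.025,0,0,0,0],[2.0,0,0.02,0,0,0,0]]

```text
time_s: 14.58
ee_pos: [0.5992, 0.0054, 0.0891]
eef_rot: [-3.14, -0.005, -1.505]
force: [-1.0, 4.3, 6.0]
grip_width: 0.0176
```

```bash
python3 - <<'E'
from h import *
from station import ctrl
o=ctrl.get_obs();print({k:np.round(o[k],4) for k in("ee_pos","eef_rot","force","moment")})
c=ctrl.camera("wrist");c2=ctrl.camera("scene");c3=ctrl.camera("top")
s=cv2.resize(c2["frame"][160:350,170:380],(464,420),interpolation=cv2.INTER_CUBIC)
cv2.imwrite("pics/w3.png",cv2.resize(np.hstack([c["frame"],s]),(800,328),interpolation=cv2.INTER_AREA))
E
```

```text
{'ee_pos': array([0.5992, 0.0054, 0.0891]), 'eef_rot': array([-3.1396, -0.0048, -1.5047]), 'force': array([-0.9587,  4.2882,  6.0166]), 'moment': array([ 0.9858,  0.5066, -0.1497])}
```

View pics/w3.png

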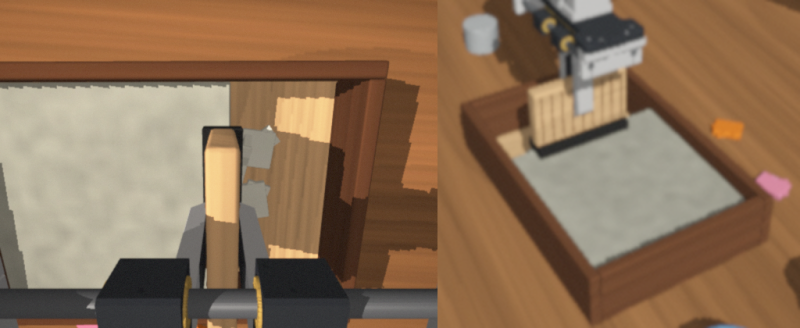

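All chips seem to be over the edge: the slab is bare behind the block, and two chips show past its front at (258,147) and (255,200). I'll lift straight up and look.

>>> play_rows:
  steps:
    - [[0,0,-0.3,0,0,0,0],[0,0,-1,0,0,0,0],[0,0,-3,0,0,0,0],[0,0,-6,0,0,0,0],[-1,0,-9,0,0,0,0],[-3,0,-10,0,0,0,0],[-6,0,-10,0,0,0,0],[-8,0,-10,0,0,0,0],[-8,0,-10,0,0,0,0]]

```text
time_s: 15.48
ee_pos: [0.5932, 0.0884, 0.1889]
eef_rot: [-3.14, -0.005, -1.502]
force: [0.3, -0.2, -2.7]
grip_width: 0.0181
```

```bash
python3 - <<'E'
from h import *
from station import ctrl
o=ctrl.get_obs();print({k:np.round(o[k],4) for k in("ee_pos","eef_rot","force","moment")})
c=ctrl.camera("wrist");c2=ctrl.camera("scene")
s=cv2.resize(c2["frame"][160:350,170:380],(464,420),interpolation=cv2.INTER_CUBIC)
cv2.imwrite("pics/w4.png",cv2.resize(np.hstack([c["frame"],s]),(800,328),interpolation=cv2.INTER_AREA))
E
```

```text
{'ee_pos': array([0.5932, 0.0884, 0.1889]), 'eef_rot': array([-3.1398, -0.0051, -1.5019]), 'force': array([ 0.3216, -0.2175, -2.6735]), 'moment': array([-0.0045,  0.1238, -0.03  ])}
```

View pics/w4.png

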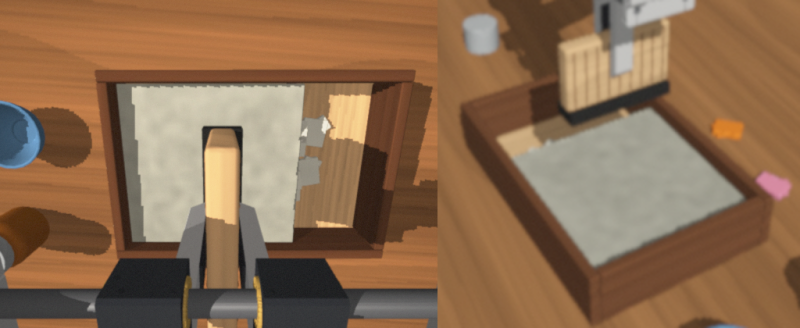

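The slab looks bare and the chips lie in the trough, in groups around (315,130) and (308,172). Next I'll stand the block on the bench past the trough end, at about (0.53, -0.215). A top view after that will verify the chips.

>>> play_rows:
  steps:
    - [[2,1,0,0,0,0,0],[5,2,0,0,0,0,0],[8.5,3,0,0,-0.005,0,0],[12,4,0,0,-0.005,0,0],[15.5,5,0,0,-0.005,0,0],[19,6,0,0,-0.005,0,0],[22.5,7,0,0,-0.005,0,0],[26,8,0,0,-0.005,0,0],[28.5,8.4,0,0,-0.005,0,0],[29.8,8.4,0,0,-0.005,0,0],[29.8,8.4,1.5,0,-0.005,0,0],[29.8,8.4,4.5,0,-0.005,0,0],[29.8,8.4,7.5,0,-0.005,0,0],[29.8,8.4,10.5,0,-0.005,0,0],[29.8,8.4,12.8,0,-0.005,0,0],[29.8,8.4,13.8,0,-0.005,0,0],[29.8,8.4,14.2,0,-0.005,0,0],[29.8,8.4,14.4,0,-0.005,0,0],[29.8,8.4,14.4,0,-0.005,0,0],[29.8,8.4,14.4,0,-0.005,0,0]]

```text
time_s: 17.25
ee_pos: [0.5306, -0.2185, 0.0476]
eef_rot: [-3.138, -0.002, -1.504]
force: [0.2, 0.6, -1.7]
grip_width: 0.0177
```

>>> play_rows:
  steps:
    - [[0,0,0.08,0,0,0,0],[0,0,0.16,0,0,0,0],[0,0,0.24,0,0,0,0],[0,0,0.24,0,0,0,0],[0,0,0.24,0,0,0,0]]

```text
time_s: 17.67
ee_pos: [0.5307, -0.2185, 0.0453]
eef_rot: [-3.138, -0.002, -1.503]
force: [-0.4, 0.2, -1.3]
grip_width: 0.0178
```

>>> play_rows:
  steps:
    - [[0,0,0.1,-0.0035,0,0,0],[0,0,0.2,-0.0035,0,0,0],[0,0,0.3,-0.0035,0,0,0],[0,0,0.3,-0.0035,0,0,0],[0,0,0.3,-0.0035,0,0,0]]

```text
time_s: 18.08
ee_pos: [0.5306, -0.2184, 0.0422]
eef_rot: [3.141, -0.002, -1.503]
force: [-0.7, -0.7, -0.8]
grip_width: 0.0175
```

>>> play_rows:
  steps:
    - [[0,0,0.05,0,0,0,0],[0,0,0.05,0,0,0,0],[0,0,0.05,0,0,0,0]]

```text
time_s: 18.33
ee_pos: [0.5306, -0.2184, 0.0417]
eef_rot: [3.141, -0.002, -1.503]
force: [-0.2, 0.9, -1.2]
grip_width: 0.0177
```

>>> play_rows:
  steps:
    - [[0,0,0.04,0,0,0,0],[0,0,0.04,0,0,0,0],[0,0,0.04,0,0,0,0]]

```text
time_s: 18.58
ee_pos: [0.5307, -0.2185, 0.0415]
eef_rot: [3.141, -0.002, -1.504]
force: [-0.2, -0.2, 1.7]
grip_width: 0.018
```

Touching the bench at about 3 N. Releasing, then straight up.

>>> play_rows:
  steps:
    - [[0,0,0,0,0,0,0.2],[0,0,0,0,0,0,0.4],[0,0,0,0,0,0,0.6],[0,0,0,0,0,0,0.7],[0,0,0,0,0,0,0.7],[0,0,0,0,0,0,0.7],[0,0,0,0,0,0,0.7],[0,0,0,0,0,0,0.7],[0,0,0,0,0,0,0.7],[0,0,0,0,0,0,0.7]]

```text
time_s: 19.42
ee_pos: [0.5307, -0.2185, 0.0415]
eef_rot: [3.141, -0.002, -1.504]
force: [0.1, 0.3, 0.4]
grip_width: 0.0662
```

>>> play_rows:
  steps:
    - [[0,0,-1,0,0,0,0.7],[0,0,-3,0,0,0,0.7],[0,0,-6,0,0,0,0.7],[0,0,-10,0,0,0,0.7],[0,0,-14,0,0,0,0.7],[0,3,-17,0,0,0,0.7],[2,7,-18,0,0,0,0.7],[5,11,-18,0,0,0,0.7],[8,13,-18,0,0,0,0.7],[11,15,-18,0,0,0,0.7],[14,17,-18,0,0,0,0.7],[14,17,-18,0,0,0,0.7],[14,17,-18,0,0,0,0.7]]

```text
time_s: 20.5
ee_pos: [0.3695, -0.3704, 0.2224]
eef_rot: [-3.142, -0.002, -1.507]
force: [0.7, 0.1, -0.6]
grip_width: 0.0659
```

```bash
python3 - <<'E'
from h import *
from station import ctrl
o=ctrl.get_obs();print({k:np.round(o[k],4) for k in("time_s","ee_pos","force","grip_width")})
c=ctrl.camera("top");c2=ctrl.camera("scene")
a=cv2.resize(c["frame"][130:290,110:470],(800,356),interpolation=cv2.INTER_CUBIC)
b=cv2.resize(c2["frame"][120:400,150:460],(271,244),interpolation=cv2.INTER_AREA)
t=cv2.resize(c["frame"][140:250,285:350],(144,244),interpolation=cv2.INTER_CUBIC)
e=cv2.resize(c2["frame"][200:280,180:320],(385,244),interpolation=cv2.INTER_CUBIC)
cv2.imwrite("pics/fin.png",np.vstack([a,np.hstack([b,t,e])]))
E
```

```text
{'time_s': np.float64(20.5), 'ee_pos': array([ 0.3695, -0.3704,  0.2224]), 'force': array([ 0.7122,  0.0753, -0.5503]), 'grip_width': np.float64(0.0659)}
```

View pics/fin.png

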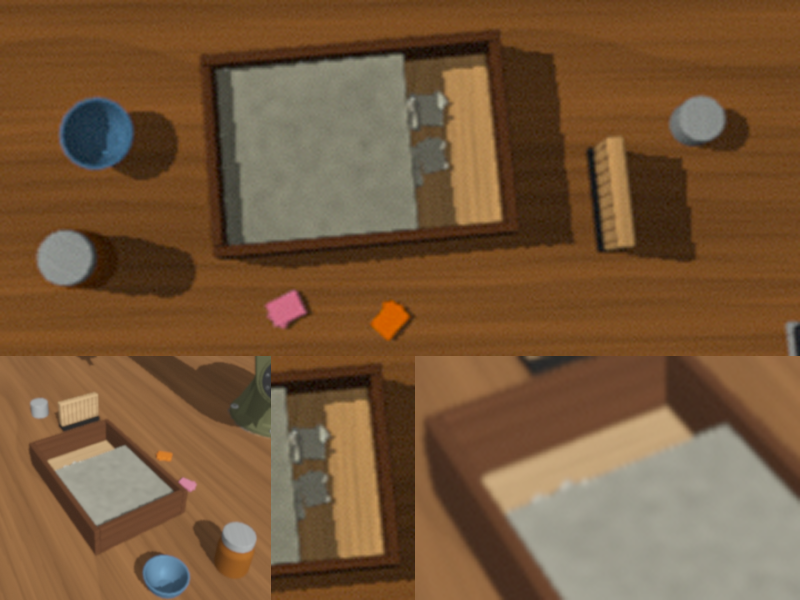

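The slab is bare and the block stands upright at (612,195). The chips lie in two heaps just past the slab's edge, at (428,110) and (430,157). Slivers near the edge leave doubt whether one is propped on it, so I'll check from above with the wrist camera.

>>> play_rows:
  steps:
    - [[0,-1.5,-3,0,0,0,0.7],[-3,-3,-7,0,0,0,0.7],[-7,-4.5,-7,0,0,0,0.7],[-11,-6,-7,0,0,0,0.7],[-15,-7.5,-7,0,0,0,0.7],[-19,-9,-7,0,0,0,0.7],[-23,-10.5,-7,0,0,0,0.7],[-27,-12,-7,0,0,0,0.7],[-30,-13,-7,0,0,0,0.7],[-31.7,-13.1,-7,0,0,0,0.7],[-31.7,-13.1,-7,0,0,0,0.7],[-31.7,-13.1,-7,0,0,0,0.7]]

```text
time_s: 21.6
ee_pos: [0.48, -0.0416, 0.2919]
eef_rot: [-3.141, -0.002, -1.499]
force: [0.1, -0.6, -0.8]
grip_width: 0.0659
```

```bash
python3 - <<'E'
from h import *
from station import ctrl
c=ctrl.camera("wrist");pickle.dump(c,open("w5.pkl","wb"))
a=np.radians(3.9);R=np.array([[np.cos(a),-np.sin(a)],[np.sin(a),np.cos(a)]])
p=np.array([[0,-.12]])@R.T+[.587,.098]
u,v=np.round(proj(c,np.c_[p,[.03]])[0]).astype(int);print(u,v)
x0=max(0,u-110);y0=max(0,v-110)
k=c["frame"][y0:y0+220,x0:x0+220]
cv2.imwrite("pics/w5.png",cv2.resize(k,None,fx=2.7,fy=2.7,interpolation=cv2.INTER_CUBIC))
E
```

```text
273 84
```

View pics/w5.png

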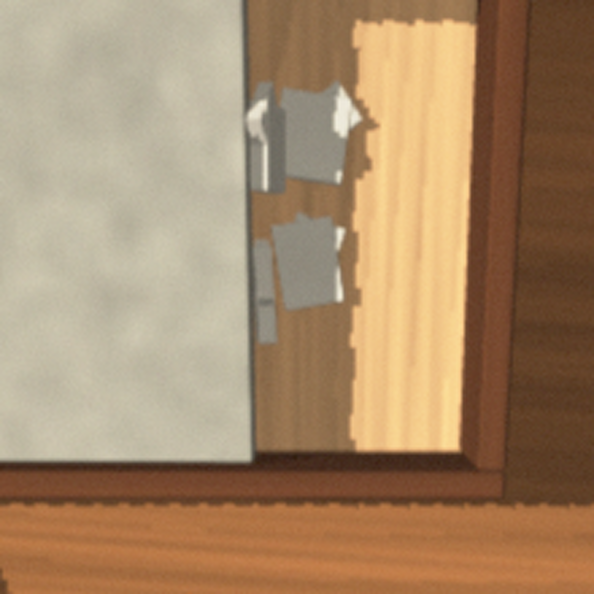

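All four chips are in the trough. Two lie flat, and two stand on edge against the slab's end face, clear of its top. The slab is bare and the robot touches nothing, so I'm handing in.

```bash
python3 -c "
from station import ctrl;o=ctrl.get_obs();print(o['time_s'],o['force'],o['joint_vel'].round(3));print(ctrl.hand_in())"
```

```text
21.65 [ 0.06510981 -0.21596243  0.21627199] [-0.036  0.002 -0.002 -0.    -0.004 -0.003]
the job is handed in; nothing more can be done
None
```

I wiped all four chips off the slab into the trough in one stroke, then stood the scraper upright on the bench beyond the trough end of the bed. I handed the job in at about 21.7 s.

- **Pressure:** I felt the slab at about 47 mm and followed its slope, which rises about 0.02 rad toward the trough. Contact force was about 6.5 to 9.5 N at the end of each stroke piece, allowing for the block's weight. I read it only there, so I can't vouch for the peaks in between.
- **Chips:** The last wrist view shows the slab bare and all four chips in the trough. Two lie flat. Two stand on edge, leaning against the slab's end face and below its top.
- **Scraper:** The last top view shows it standing upright at about (0.53, -0.22) m, about 0.1 m from the end of the bed. The gripper is clear of it.
- **Other objects:** The jar, bowl, weight and the pink and orange look-alikes look undisturbed. I judged that by eye from the pictures and did not re-measure their positions.

No check failed or disagreed with another.

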